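Plug a misting riser into the irrigation manifold

ROBOT

A 6-joint arm with a two-finger parallel gripper is mounted at the origin on the work surface. World frame = base frame: x ahead of the robot, y to its left, z up, the work surface at z = 0. Lengths are in mm, angles in rad, forces in N, time in s.
With the tool pointing down it reaches from about 300 to 775 mm from the base axis. Payload 14.6 kg.
Tool frame: the origin (TCP) lies at the very end of the fingers, on their centre line; the grasp point (between the pads) lies 19 mm behind it; z points along the fingers, y is the line along which they close (so a half turn about z gives the same grasp; the last joint's range is limited). The gripper opens to 94 mm and grips with 3 to 60 N. Pads are 16 mm wide; open, the fingers measure 119 mm over their backs; the gripper's body (75 mm by 177 mm) begins 78 mm behind the grasp point.
Start: joints at [1.044, 0.3, 1.521, -0, 1.321, -0.067], TCP at [244.069, 492.869, 173.746] pointing down, gripper open.
Joint ranges: [-3.03, 3.03], [-0.79, 2.21], [0.23, 2.52], [-1.04, 4.18], [0, 3.07], [-2.55, 2.55]. Speed limits (rad/s): [2.22, 2.22, 2.57, 3.14, 3.14, 3.14].

INTERFACE

Orientations are given as [roll, pitch, yaw] about the fixed x, y, z axes, in that order (R = Rz(yaw) Ry(pitch) Rx(roll)).
In Python, from cell import manip, camera, get_calibration gives the robot as it stands.
- The arm moves only by the tool arm_command, never from a script. Its argument "targets" is a list of rows, each an object of numbers: "hand": the opening, from -1 (shut) to 1 (fully open), so that 0 is half open; "x", "y", "z": the shift along the tool's x, y, z in m; "yaw": the turn about the tool's z in rad. In form: [{"hand": .., "x": .., "y": .., "z": .., "yaw": ..}, ...]. A call has 1 to 10 rows; each row shifts and turns the commanded pose from where the row before left it, along the tool's axes as they then stand; what a row does not reach is not made up. A row lasts 1/10 s, in which the tool goes at most 50 mm and 8.59 degrees, less where a joint would pass 70% of its speed; a pose out of reach is approached as far as the arm can. A call is refused whole if a number of a shift passes 0.05 or a number of a turn 0.15, either way. A call with a gripper value outside its range is refused whole. The fingers move at their own pace and stop on an object; "newtons" is the grip in N (left out, the last holds). Time passes only in rows, so rows that do not move let the fingers close. It gives the time, the measured TCP pose, the force, the opening and the grip force at its end, in the units of the state.
- manip.read_state(): the state, without advancing time (a new reading comes with each control period).
- camera(name): name is "side" or "top" or "wrist"; returns the picture (480x640x3 uint8, red, green, blue); there is no depth.
- get_calibration(name): a dict with "K" (3x3 intrinsics, pixels), "cam_to_world" (4x4, takes a point from camera to world coordinates). Camera axes: x right, y up, looking along -z (the intrinsics and any distortion apply to the point x, -y, -z); pixel columns grow to the right and rows downward; lengths in mm; the calibration is good to about 2 mm. A picture is of the moment at which its call begins: read the wrist's pose just before it. get_calibration takes no time and is no camera call; for the wrist camera it gives the pose at the moment of the call.
- manip.sign_off(): hands the job in; it is judged then, once.
The state is a dict: "clock": time; "joints": joint angles; "qd": joint speeds; "effort": joint torques, N m; "eef_pos": TCP position; "eef_rot": TCP orientation; "wrist_force": force on the tool from outside, world axes, zero at the start; "moment": the same for the moment, N m; "finger_gap": finger opening in mm; "finger_force": force on a finger pad.
Only numpy, scipy, OpenCV 4.12 (cv2) and the standard library are available. Lean on these libraries where they do the work, as an engineer would, in place of code of your own. Each camera call takes 0.05 s, during which the arm holds its last target. There are 200 camera calls.

TASK

Take the misting riser, the tall tube with the slim pointed nozzle, out of the white rack and push it straight down into the open collet of the irrigation manifold: past the seal until it bottoms, firmly but without forcing it, since the seat inside cracks easily. Let go of it, then swing the manifold's valve lever all the way over to open the feed. Leave the other two risers in the rack and the seed jar where they are.

Things in the scene. Friction and masses are not known exactly. Their poses are not given: they have to be found in the camera images.
- riser_mid (a point): The riser to fit: rigid grey tube, 16 mm diameter, 120 mm long, lowest 4 mm tapering to 11 mm, with a slim pointed nozzle 14 mm tall on top: 134 mm in all, about 60 g. Stands loose and upright in one of the rack's holes. Point: its centre, on the axis, 67 mm above its lower end; z to the nozzle. Pinch it about 25 mm above this point, with some 60 N (the seal drags on it).
- port (a point): Centre of the collet's open mouth, 85 mm above the bench; z up out of it. A cone 26 mm wide narrows over 5 mm to an 18 mm bore. A rubber seal 12 to 17 mm down resists with 5 to 10 N, then drags 2 to 7 N. The seat lies 22 to 50 mm down, different each time, not measured: felt as a sudden hard stop. A push of 12 to 20 N in all tells; 30 N on the seat cracks it. The seal then holds the tube.
- manifold: Irrigation manifold, fixed to the bench: grey plinth 80 mm (x) by 260 mm (y), 28 mm high; on it the collet (black, 41 mm wide, white ring round its open mouth) at y = +70 mm, a low black blanking plug (56 mm above the bench) at y = +12 mm and the valve lever at y = -75 mm. Origin under the plinth's centre, on the bench; z up.
- valve (a joint): Valve lever's angle, rad: 0 to 0.12 at the start (shut), leaning to the manifold's -x side; 1.1 = fully open at its stop, leaning equally to the +x side. Turns about the manifold's y axis on a pivot 50 mm above the bench at manifold x = 0, y = -75 mm; takes about 1 N at the knob and stays where it is left.
- valve_tip (a point): Centre of the valve lever's black ball knob (26 mm diameter), at the end of a 10 mm steel rod, 75 mm from the pivot. It travels in an arc from manifold x = -39 mm to +39 mm; at both ends it is 114 mm above the bench, at mid-swing 125 mm.
- rack: White rack fixed to the bench, 60 mm (x) by 210 mm (y), 60 mm high, with three 17.5 mm holes on its y axis at y = -70, 0 and +70 mm, their floors 15 mm above the bench. The three risers stand in them, in any order. Origin under its centre on the bench.
- disc_mid (a point): Bystander in the rack: riser of the same tube, 133 mm tall, with a flat 36 mm disc on top. This point is its centre.
- short_mid (a point): Bystander in the rack: shorter riser of the same tube, 97 mm tall, with a blunt 19 mm plug on top. This point is its centre.
- jar_mid (a point): Bystander: seed jar with metal lid, 44 mm diameter, 85 mm tall, standing between rack and manifold. This point is its centre.

How it is judged (in metres and radians):
On the way, in this order (a step that is already met when the one before it is completed fails the run):
1. the misting riser is bottomed in the collet: lower end within 2 mm of the seat and pressed on it with over 4 N (distance between riser_mid and seat_c0 below 0.072 m and angle between riser_mid's own z axis and vertical below 0.08 rad and contact force between riser and seat_c0 above 4 N), for 0.1 s.
2. with the riser home, the valve lever is swung fully open (value of joint valve above 0.95 rad), for 0.1 s.
At the end, for the whole second after the job is handed in: The misting riser stands bottomed in the collet, let go and at rest, its lower end within 2 mm of the seat and it stands nozzle up within 0.08 rad of vertical; the valve lever is open beyond 0.95 rad; the two other risers and the seed jar are within 20 mm of where they were (distance between riser_mid and seat_c0 below 0.072 m and angle between riser_mid's own z axis and vertical below 0.08 rad and value of joint valve above 0.95 rad and linear speed of riser below 0.01 m/s and distance of each of disc_mid, short_mid, jar_mid from where it was at the start of the episode below 0.02 m); the robot touches nothing.
It fails at once if the riser is forced: more than 30 N on the seat, or more than 50 N of contact with the manifold in all (the seal's squeeze, some 10 N, included) (contact force between riser and seat_c0 above 30 N or contact force between riser and manifold above 50 N).
It fails at once if another riser or the seed jar is knocked over or taken away (distance of any of disc_mid, short_mid, jar_mid from where it was at the start of the episode above 0.04 m).
It also fails if it takes over 56 s, if anything falls off the work surface, if the arm or the gripper's body presses on something with over 40 N, if the wrist force passes 120 N, or if a joint passes its speed limit or range.

## Working session

There is one attempt and no reset: what is moved stays moved. The work goes in short steps, Python scripts to look and compute and a tool call to move; the robot and the scene stay as the last step left them, time stands still between calls to the robot, and variables do not carry over. Pictures are saved under pics/ and viewed, at most 10 in all, crops included, and the job is handed in when it is done.

Besides the shell and the picture viewer there is one more tool, called after "Request:" by a JSON object that holds its "fn" and its "kwargs", one argument or row to a line. arm_command: Moves the arm, as the interface text tells. Its arguments: {"type":"object","properties":{"targets":{"type":"array"},"newtons":{"type":"number"}},"required":["targets"]}

```bash
mkdir -p pics; ls; python3 - <<'E'
from cell import manip, camera, get_calibration
import cv2
print(manip.read_state())
for n in("side","top"):
    im=camera(n); cv2.imwrite(f"pics/{n}0.png",im[:,:,::-1])
    c=get_calibration(n); print(n,c)
E
```

```text
pics
{'clock': 0.0, 'joints': array([ 1.04442002e+00,  3.00481016e-01,  1.52159798e+00, -1.59138942e-05,
        1.32068887e+00, -6.66346567e-02]), 'qd': array([-1.10293852e-03,  1.28722943e-03, -1.18176140e-03, -1.31935907e-04,
        9.43430605e-05,  1.65574497e-03]), 'effort': array([ 1.46060679e-04, -5.31794214e+01, -3.52752256e+01,  7.08879204e-02,
        2.41916638e-02, -5.03516742e-05]), 'eef_pos': array([243.91449468, 492.61587535, 173.17376177]), 'eef_rot': array([-3.14041902e+00, -6.28723200e-05,  2.68185491e+00]), 'wrist_force': array([ 0.17947218, -1.23276119, -0.80715117]), 'moment': array([-0.02414316,  0.02984009, -0.01172515]), 'finger_force': 0.0, 'finger_gap': 94.17621054661532}
side {'K': array([[433.75819388,   0.        , 322.44645479],
       [  0.        , 433.75819388, 241.74746005],
       [  0.        ,   0.        ,   1.        ]]), 'cam_to_world': array([[ 9.74052954e-01,  1.03256646e-01, -2.01392424e-01,
         4.12554183e+02],
       [-2.26055817e-01,  4.86885432e-01, -8.43706906e-01,
        -6.49249377e+02],
       [ 1.09366922e-02,  8.67341133e-01,  4.97593958e-01,
         4.73183943e+02],
       [ 0.00000000e+00,  0.00000000e+00,  0.00000000e+00,
         1.00000000e+00]])}
top {'K': array([[624.16786154,   0.        , 316.10862614],
       [  0.        , 624.16786154, 236.27725152],
       [  0.        ,   0.        ,   1.        ]]), 'cam_to_world': array([[ 2.56057477e-02,  9.84943409e-01, -1.70970251e-01,
         3.56531388e+02],
       [-9.99667180e-01,  2.46907398e-02, -7.47641325e-03,
        -2.36095436e+01],
       [-3.14246198e-03,  1.71104788e-01,  9.85247825e-01,
         1.29446219e+03],
       [ 0.00000000e+00,  0.00000000e+00,  0.00000000e+00,
         1.00000000e+00]])}
```

View pics/side0.png

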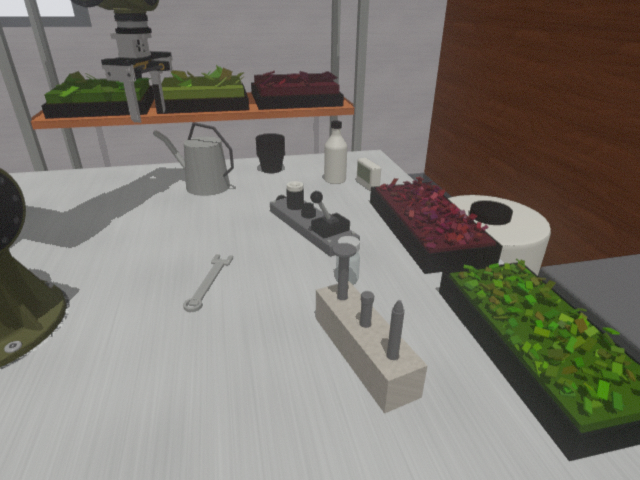

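View pics/top0.png

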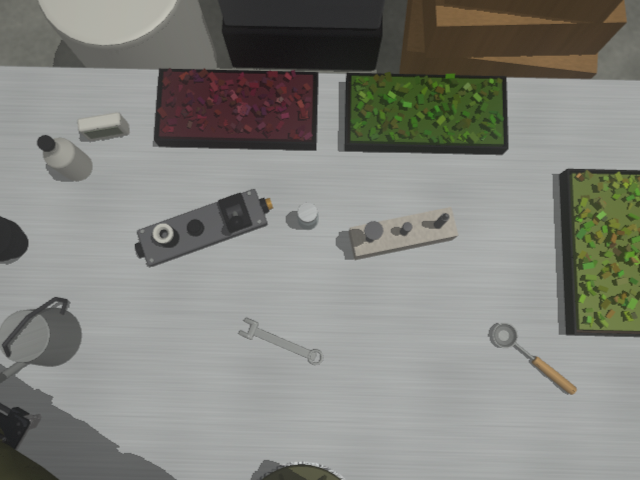

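The side view shows the pointed misting riser at the rack's near end: tip at about (398,303), meeting the rack top at (393,357). The top view shows its tip near (446,216), the collet mouth at (163,233), the lever knob near (236,210), the jar lid at (307,214) and the rack spanning columns 350–456.

```bash
cat > h.py <<'E'
import numpy as np, cv2
from cell import manip, camera, get_calibration
def ray(c,p):
    K=c["K"];T=c["cam_to_world"]
    d=np.linalg.inv(K)@[p[0],p[1],1]; d=T[:3,:3]@[d[0],-d[1],-d[2]]
    return T[:3,3],d/np.linalg.norm(d)
def onz(c,p,z):
    o,d=ray(c,p); return o+d*(z-o[2])/d[2]
def proj(c,P):
    T=c["cam_to_world"]; q=T[:3,:3].T@(np.array(P)-T[:3,3]); q=c["K"]@[q[0],-q[1],-q[2]]; return q[:2]/q[2]
E
python3 - <<'E'
from h import *
np.set_printoptions(precision=1,suppress=True)
t=get_calibration("top"); s=get_calibration("side")
print("tip top",onz(t,(446,215),149),"side",onz(s,(398,303),149))
print("tube at rack top: top",onz(t,(437,226),60),"side",onz(s,(394,356),60))
print("port top",onz(t,(163,233),85),"side",onz(s,(294,186),85))
print("disc top",onz(t,(373,231),148),"short",onz(t,(406,228),112))
print("knob side",onz(s,(317,198),114),onz(t,(236,212),114))
print("plug",onz(t,(195,228),56), "jar",onz(t,(308,213),85))
E
python3 - <<'E'
import cv2
a=cv2.imread('pics/top0.png')[180:270,130:280]
b=cv2.imread('pics/side0.png')[170:260,260:370]
c=cv2.imread('pics/top0.png')[190:265,340:470]
f=lambda x:cv2.resize(x,(400,290),interpolation=cv2.INTER_CUBIC)
import numpy as np
cv2.imwrite('pics/crop.png',np.vstack([np.hstack([f(a),f(b)]),np.hstack([f(c),f(c)*0])]))
E
```

```text
tip top [ 601.8 -257.   149. ] side [ 599.5 -263.5  149. ]
tube at rack top: top [ 597.8 -256.9   60. ] side [ 603.6 -262.4   60. ]
port top [565.4 287.3  85. ] side [563.9 275.1  85. ]
disc top [ 568.1 -120.8  148. ] short [ 582.2 -187.3  112. ]
knob side [587.3 134.9 114. ] [605.1 141.4 114. ]
plug [582.3 230.8  56. ] jar [612.8   2.8  85. ]
```

View pics/crop.png

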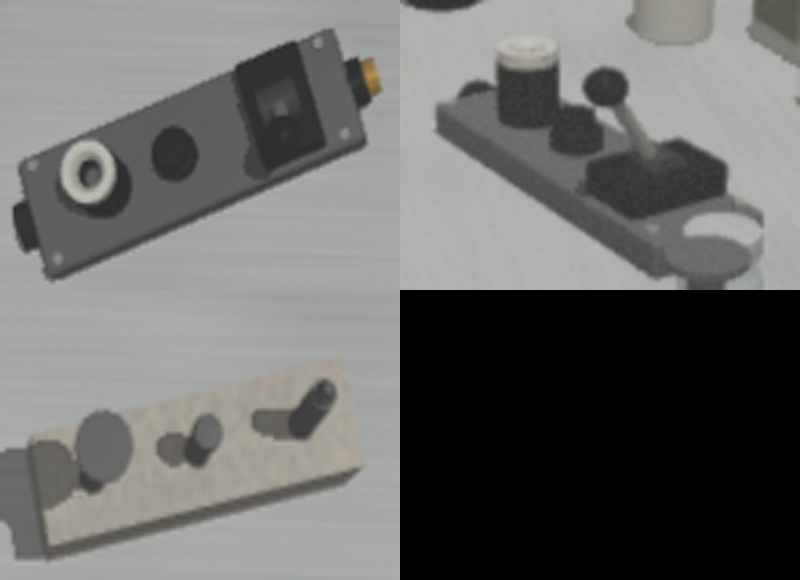

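The crops confirm this: white ring centred at about (163,233), plug at (195,228), knob at about (237,220) leaning toward the robot, and the pointed riser at the rack's far (−y) end next to the short one. I'll rotate the tool to align with the rack, move near the port and look.

Request:
{"fn": "arm_command", "kwargs": {
  "targets": [
    {"hand":1,"x":0,"y":0,"z":-0.02,"yaw":0.1465},
    {"hand":1,"x":0,"y":0,"z":-0.02,"yaw":0.1465},
    {"hand":1,"x":0,"y":0,"z":-0.02,"yaw":0.1465},
    {"hand":1,"x":0,"y":0,"z":-0.02,"yaw":0.1465},
    {"hand":1,"x":0,"y":0,"z":-0.02,"yaw":0.1465},
    {"hand":1,"x":0,"y":0,"z":-0.02,"yaw":0.1465},
    {"hand":1,"x":-0.04,"y":0.03,"z":0,"yaw":0},
    {"hand":1,"x":-0.04,"y":0.03,"z":0,"yaw":0},
    {"hand":1,"x":-0.04,"y":0.03,"z":0,"yaw":0},
    {"hand":1,"x":-0.04,"y":0.03,"z":0,"yaw":0}
  ]
}}

```text
clock: 1.1
eef_pos: [398.7, 363.2, 293.6]
eef_rot: [-3.141, 0.0, 1.803]
wrist_force: [1.4, 1.2, 0.2]
finger_gap: 93.6
finger_force: 0.0
```

Request:
{"fn": "arm_command", "kwargs": {
  "targets": [
    {"hand":1,"x":-0.04,"y":0.03,"z":0,"yaw":0},
    {"hand":1,"x":-0.04,"y":0.03,"z":0,"yaw":0},
    {"hand":1,"x":0,"y":0,"z":0,"yaw":0}
  ]
}}

```text
clock: 1.4
eef_pos: [477.6, 296.9, 292.7]
eef_rot: [-3.14, 0.001, 1.798]
wrist_force: [-0.3, 0.5, -0.9]
finger_gap: 94.2
finger_force: 0.0
```

```bash
python3 - <<'E'
from h import *
np.set_printoptions(precision=3,suppress=True)
s=manip.read_state();c=get_calibration("wrist");im=camera("wrist");cv2.imwrite("pics/w1.png",im[:,:,::-1])
print(s["clock"],s["eef_pos"],s["eef_rot"],s["joints"]);print(c)
print("port",proj(c,(565,287,85)),proj(c,(565,275,85)),"knob",proj(c,(570,137,114)))
E
```

```text
1.4 [477.628 296.929 292.681] [-3.14   0.001  1.798] [ 0.492  0.271  1.286 -0.001  1.586  0.265]
{'K': array([[368.97 ,   0.   , 320.364],
       [  0.   , 368.97 , 237.898],
       [  0.   ,   0.   ,   1.   ]]), 'cam_to_world': array([[  0.974,  -0.218,  -0.053, 463.465],
       [  0.225,   0.946,   0.233, 364.593],
       [ -0.   ,  -0.24 ,   0.971, 503.933],
       [  0.   ,   0.   ,   0.   ,   1.   ]])}
port [390.434 233.802] [387.684 243.501] knob [364.969 360.354]
```

View pics/w1.png

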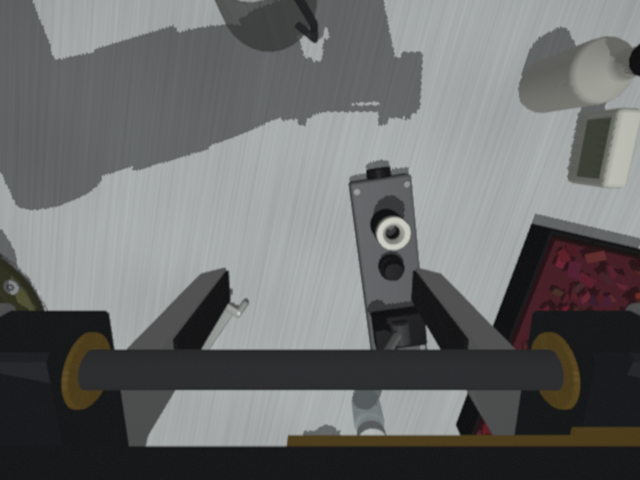

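The wrist view shows the white ring at about (393,233), the plug at (392,267), and the manifold running nearly down the image. Next I'll measure the ring by mask and continue to the riser.

```bash
python3 - <<'E'
from h import *
np.set_printoptions(precision=1,suppress=True)
c=get_calibration("wrist");im=cv2.imread("pics/w1.png")
def blob(im,x0,x1,y0,y1,thr):
    g=im[y0:y1,x0:x1].min(axis=2); m=(g>thr).astype(np.uint8)
    cs,_=cv2.findContours(m,cv2.RETR_EXTERNAL,cv2.CHAIN_APPROX_NONE); k=max(cs,key=cv2.contourArea)
    (a,b),r,_=cv2.fitEllipse(k); print(r,cv2.contourArea(k)); return a+x0,b+y0
p=blob(im,365,413,205,255,150); print(p,onz(c,p,85))
im=cv2.imread("pics/top0.png");t=get_calibration("top")
p=blob(im,147,180,217,250,125); print(p,onz(t,p,85))
s=get_calibration("side");im=cv2.imread("pics/side0.png");print(im[186,280:310].min(axis=1))
p=blob(im,284,305,179,196,110); print(p,onz(s,p,83))
# camera offset in tool frame
st=manip.read_state();y=st["eef_rot"][2];tx=np.array([np.cos(y),np.sin(y)]);ty=np.array([np.sin(y),-np.cos(y)])
d=np.array([600,-259])-st["eef_pos"][:2];print(y,d@tx,d@ty)
E
```

```text
(31.139114379882812, 33.08727264404297) 807.5
(393.35523414611816, 233.413667678833) [566.5 290.3  85. ]
(18.780580520629883, 19.492136001586914) 285.5
(162.36669731140137, 232.66883277893066) [566.  288.6  85. ]
[176 175 173 171 172 172 158 140 158 170 175 174 170 168 170 169 164 173
 173 174 166 161 145 149 168 170 169 170 171 172]
(18.970998764038086, 22.67885398864746) 226.5
(294.05039501190186, 186.47964811325073) [564.3 277.   83. ]
1.7988739180805031 -571.4327082650758 -5.218759862985473
```

Request:
{"fn": "arm_command", "kwargs": {
  "targets": [
    {"hand":1,"x":-0.0476,"y":0},
    {"hand":1,"x":-0.0476,"y":0},
    {"hand":1,"x":-0.0476,"y":0},
    {"hand":1,"x":-0.0476,"y":0},
    {"hand":1,"x":-0.0476,"y":0},
    {"hand":1,"x":-0.0476,"y":0},
    {"hand":1,"x":-0.0476,"y":0},
    {"hand":1,"x":-0.0476,"y":0},
    {"hand":1,"x":-0.0476,"y":0},
    {"hand":1,"x":-0.0476,"y":0}
  ]
}}

```text
schema error: expected keys hand, x, y, z, yaw
```

Request:
{"fn": "arm_command", "kwargs": {
  "targets": [
    {"hand":1,"x":-0.0476,"y":0},
    {"hand":1,"x":-0.0476,"y":-0.005},
    {"hand":1,"x":0},
    {"hand":1,"x":0}
  ]
}}

```text
schema error: expected keys hand, x, y, z, yaw
```

```bash
python3 - <<'E'
from h import *
np.set_printoptions(precision=2,suppress=True)
s=manip.read_state();c=get_calibration("wrist");im=camera("wrist");cv2.imwrite("pics/w2.png",im[:,:,::-1])
np.savez("w2.npz",K=c["K"],T=c["cam_to_world"])
print(s["clock"],s["eef_pos"],s["eef_rot"])
print("tip",proj(c,(601,-260,149)),"tube60",proj(c,(600,-259,60)),"short",proj(c,(582,-187,112)))
x,y=map(int,proj(c,(601,-260,149)))
cv2.imwrite("pics/w2c.png",cv2.resize(im[100:400,170:470,::-1],(600,600)))
E
```

```text
1.45 [475.88 298.81 292.88] [-3.14  0.    1.8 ]
tip [316.2  636.54] tube60 [316.37 563.61] short [314.92 564.03]
```

View pics/w2c.png

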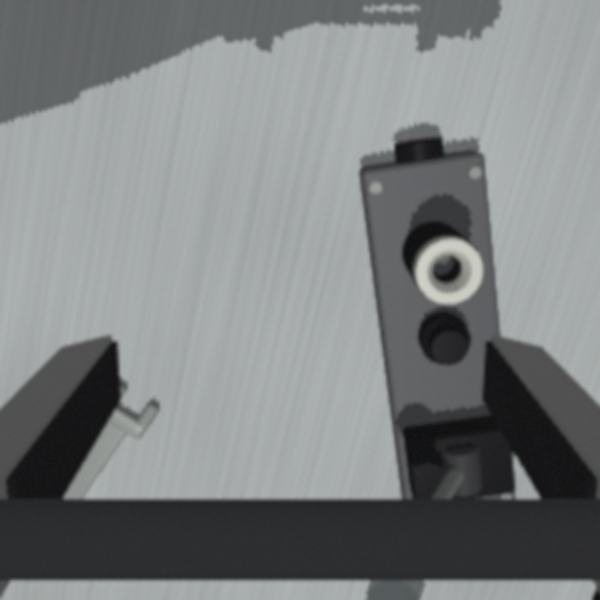

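All five keys are required, so nothing moved; the view again shows the collet ring at crop (448,270). I'll resend the moves.

Request:
{"fn": "arm_command", "kwargs": {
  "targets": [
    {"hand":1,"x":-0.0476,"y":0,"z":0,"yaw":0},
    {"hand":1,"x":-0.0476,"y":0,"z":0,"yaw":0},
    {"hand":1,"x":-0.0476,"y":0,"z":0,"yaw":0},
    {"hand":1,"x":-0.0476,"y":0,"z":0,"yaw":0},
    {"hand":1,"x":-0.0476,"y":0,"z":0,"yaw":0},
    {"hand":1,"x":-0.0476,"y":0,"z":0,"yaw":0},
    {"hand":1,"x":-0.0476,"y":0,"z":0,"yaw":0},
    {"hand":1,"x":-0.0476,"y":0,"z":0,"yaw":0},
    {"hand":1,"x":-0.0476,"y":0,"z":0,"yaw":0},
    {"hand":1,"x":-0.0476,"y":0,"z":0,"yaw":0}
  ]
}}

```text
clock: 2.5
eef_pos: [584.2, -162.7, 294.0]
eef_rot: [3.141, -0.0, 1.805]
wrist_force: [0.2, -0.0, -0.2]
finger_gap: 94.2
finger_force: 0.0
```

Request:
{"fn": "arm_command", "kwargs": {
  "targets": [
    {"hand":1,"x":-0.0476,"y":0,"z":0,"yaw":0},
    {"hand":1,"x":-0.0476,"y":-0.005,"z":0,"yaw":0},
    {"hand":1,"x":0,"y":0,"z":0,"yaw":0},
    {"hand":1,"x":0,"y":0,"z":0,"yaw":0}
  ]
}}

```text
clock: 2.9
eef_pos: [601.2, -255.5, 293.2]
eef_rot: [-3.141, -0.001, 1.803]
wrist_force: [-0.1, 0.6, -0.0]
finger_gap: 93.7
finger_force: 0.0
```

```bash
python3 - <<'E'
from h import *
np.set_printoptions(precision=2,suppress=True)
s=manip.read_state();c=get_calibration("wrist");im=camera("wrist");cv2.imwrite("pics/w3.png",im[:,:,::-1])
np.savez("w3.npz",K=c["K"],T=c["cam_to_world"])
print(s["clock"],s["eef_pos"],s["eef_rot"])
print("tip",proj(c,(601,-260,149)),"tube60",proj(c,(600,-259,60)),"short",proj(c,(582,-187,112)))
cv2.imwrite("pics/w3c.png",cv2.resize(im[100:400,170:470,::-1],(600,600)))
E
```

```text
2.9 [ 601.16 -255.45  293.19] [-3.14 -0.    1.8 ]
tip [317.77 224.21] tube60 [317.64 208.5 ] short [316.24 145.36]
```

View pics/w3c.png

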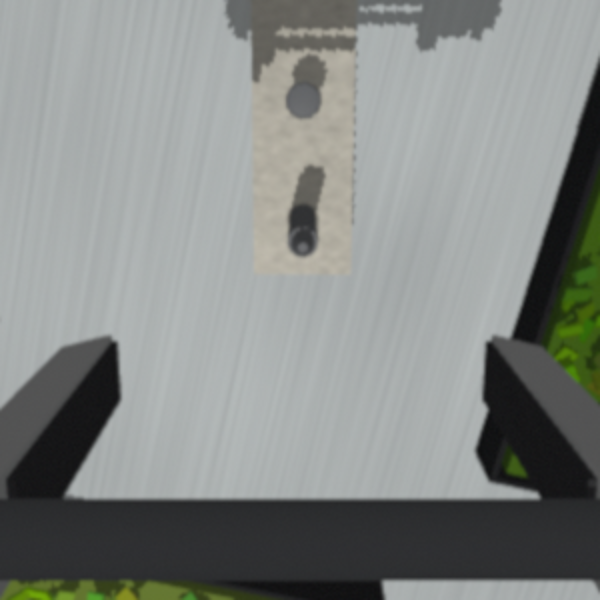

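The rack stands upright in the image, so the yaw is right. The riser tip is at crop (302,245), full (321,222.5); the tube meets the rack near crop (302,212).

```bash
python3 - <<'E'
from h import *
np.set_printoptions(precision=2,suppress=True)
f=np.load("w3.npz");c=dict(K=f["K"],cam_to_world=f["T"])
A=onz(c,(321.2,222.5),149);print(A,onz(c,(321.2,238.5-2-32+2),60))
s=manip.read_state();y=s["eef_rot"][2];tx=np.array([np.cos(y),np.sin(y)]);ty=np.array([np.sin(y),-np.cos(y)])
d=A[:2]-s["eef_pos"][:2];print(s["eef_pos"],d@tx,d@ty)
E
```

```text
[ 603.89 -257.56  149.  ] [ 603.65 -255.62   60.  ]
[ 601.22 -254.66  293.69] -3.437995529398993 1.9174076469328607
```

Request:
{"fn": "arm_command", "kwargs": {
  "targets": [
    {"hand":1,"x":-0.003,"y":0.002,"z":0.04,"yaw":0},
    {"hand":1,"x":0,"y":0,"z":0.045,"yaw":0},
    {"hand":1,"x":0,"y":0,"z":0.045,"yaw":0},
    {"hand":1,"x":0,"y":0,"z":0.045,"yaw":0},
    {"hand":1,"x":0,"y":0,"z":0.03,"yaw":0},
    {"hand":1,"x":0,"y":0,"z":0,"yaw":0},
    {"hand":0,"x":0,"y":0,"z":0,"yaw":0},
    {"hand":-0.5,"x":0,"y":0,"z":0,"yaw":0},
    {"hand":-1,"x":0,"y":0,"z":0,"yaw":0},
    {"hand":-1,"x":0,"y":0,"z":0,"yaw":0}
  ],
  "newtons": 60
}}

```text
clock: 3.95
eef_pos: [604.0, -258.9, 90.1]
eef_rot: [3.14, 0.001, 1.803]
wrist_force: [-0.4, -0.0, -0.7]
finger_gap: 65.3
finger_force: 0.0
```

Request:
{"fn": "arm_command", "kwargs": {
  "targets": [
    {"hand":-1,"x":0,"y":0,"z":0,"yaw":0},
    {"hand":-1,"x":0,"y":0,"z":0,"yaw":0},
    {"hand":-1,"x":0,"y":0,"z":0,"yaw":0},
    {"hand":-1,"x":0,"y":0,"z":0,"yaw":0},
    {"hand":-1,"x":0,"y":0,"z":0,"yaw":0}
  ]
}}

```text
clock: 4.45
eef_pos: [603.5, -258.8, 88.7]
eef_rot: [-3.142, -0.0, 1.803]
wrist_force: [0.0, 0.3, 1.1]
finger_gap: 25.6
finger_force: 0.0
```

Request:
{"fn": "arm_command", "kwargs": {
  "targets": [
    {"hand":-1,"x":0,"y":0,"z":0,"yaw":0},
    {"hand":-1,"x":0,"y":0,"z":0,"yaw":0},
    {"hand":-1,"x":0,"y":0,"z":0,"yaw":0},
    {"hand":-1,"x":0,"y":0,"z":0,"yaw":0},
    {"hand":-1,"x":0,"y":0,"z":0,"yaw":0}
  ]
}}

```text
clock: 4.95
eef_pos: [603.5, -258.8, 88.7]
eef_rot: [-3.142, -0.0, 1.803]
wrist_force: [-0.8, 0.2, 0.7]
finger_gap: 13.9
finger_force: 60.0
```

Gripped, though the gap reads 13.9 against a 16 mm tube. I'll lift and check.

Request:
{"fn": "arm_command", "kwargs": {
  "targets": [
    {"hand":-1,"x":0,"y":0,"z":-0.02,"yaw":0},
    {"hand":-1,"x":0,"y":0,"z":-0.03,"yaw":0},
    {"hand":-1,"x":0,"y":0,"z":-0.04,"yaw":0},
    {"hand":-1,"x":0,"y":0,"z":-0.04,"yaw":0},
    {"hand":-1,"x":0,"y":0,"z":-0.04,"yaw":0},
    {"hand":-1,"x":0,"y":0,"z":-0.02,"yaw":0},
    {"hand":-1,"x":0,"y":0,"z":0,"yaw":0},
    {"hand":-1,"x":0,"y":0,"z":0,"yaw":0}
  ]
}}

```text
clock: 5.75
eef_pos: [603.3, -258.7, 277.4]
eef_rot: [-3.141, -0.001, 1.803]
wrist_force: [-0.2, 0.1, -1.3]
finger_gap: 14.3
finger_force: 60.0
```

```bash
python3 - <<'E'
from h import *
np.set_printoptions(precision=2,suppress=True)
s=manip.read_state();c=get_calibration("wrist");im=camera("wrist");cv2.imwrite("pics/w4.png",im[:,:,::-1])
i2=camera("side");cv2.imwrite("pics/s4.png",i2[:,:,::-1])
print(s["clock"],s["eef_pos"],s["eef_rot"],s["finger_gap"],s["finger_force"])
sc=get_calibration("side");p=s["eef_pos"];b=proj(sc,p-[0,0,73]);t=proj(sc,p+[0,0,61]);print("side bottom,tip",b,t)
print("wrist bottom, tip",proj(c,p-[0,0,73]),proj(c,p+[0,0,61]))
u,v=map(int,(b+t)/2); u0=max(u-100,0);v0=max(v-100,0)
a=cv2.resize(i2[v0:v0+200,u0:u0+200],(400,400)); w=cv2.resize(im[180:480,170:470],(400,400));print(u0,v0)
cv2.imwrite("pics/c4.png",np.hstack([a,w])[:,:,::-1])
E
```

```text
5.75 [ 603.35 -258.75  277.37] [-3.14 -0.    1.8 ] 14.295551978639708 59.99222606420517
side bottom,tip [404.27 261.91] [418.27 149.1 ]
wrist bottom, tip [318.69 236.87] [317.33 308.36]
311 105
```

View pics/c4.png

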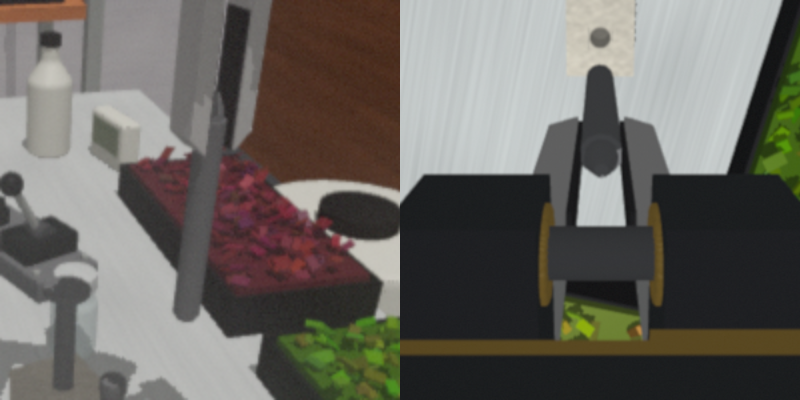

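The riser is held upright and clear; the bottom end shows at crop (187,316) in the side view and the nozzle sits between the fingers. I'll carry it over the port.

Request:
{"fn": "arm_command", "kwargs": {
  "targets": [
    {"hand":-1,"x":0.03,"y":0.005,"z":0,"yaw":0},
    {"hand":-1,"x":0.045,"y":0.0075,"z":0,"yaw":0},
    {"hand":-1,"x":0.045,"y":0.0075,"z":0,"yaw":0},
    {"hand":-1,"x":0.045,"y":0.0075,"z":0,"yaw":0},
    {"hand":-1,"x":0.045,"y":0.0075,"z":0,"yaw":0},
    {"hand":-1,"x":0.045,"y":0.0075,"z":0,"yaw":0},
    {"hand":-1,"x":0.045,"y":0.0075,"z":0,"yaw":0},
    {"hand":-1,"x":0.045,"y":0.0075,"z":0,"yaw":0},
    {"hand":-1,"x":0.045,"y":0.0075,"z":0,"yaw":0},
    {"hand":-1,"x":0.045,"y":0.0075,"z":0,"yaw":0}
  ]
}}

```text
clock: 6.85
eef_pos: [573.3, 182.9, 277.3]
eef_rot: [-3.139, 0.0, 1.803]
wrist_force: [0.3, 0.2, -0.5]
finger_gap: 14.5
finger_force: 60.0
```

Request:
{"fn": "arm_command", "kwargs": {
  "targets": [
    {"hand":-1,"x":0.045,"y":0.0075,"z":0,"yaw":0},
    {"hand":-1,"x":0.038,"y":0.0075,"z":0,"yaw":0},
    {"hand":-1,"x":0.02,"y":0.0025,"z":0,"yaw":0},
    {"hand":-1,"x":0,"y":0,"z":0.03,"yaw":0},
    {"hand":-1,"x":0,"y":0,"z":0.03,"yaw":0},
    {"hand":-1,"x":0,"y":0,"z":0.03,"yaw":0},
    {"hand":-1,"x":0,"y":0,"z":0,"yaw":0},
    {"hand":-1,"x":0,"y":0,"z":0,"yaw":0},
    {"hand":-1,"x":0,"y":0,"z":0,"yaw":0}
  ]
}}

```text
clock: 7.75
eef_pos: [568.0, 285.7, 190.4]
eef_rot: [3.139, -0.0, 1.803]
wrist_force: [0.7, -0.5, 0.0]
finger_gap: 14.6
finger_force: 60.0
```

```bash
python3 - <<'E'
from h import *
np.set_printoptions(precision=2,suppress=True)
s=manip.read_state();c=get_calibration("wrist");im=camera("wrist");cv2.imwrite("pics/w5.png",im[:,:,::-1])
np.savez("w5.npz",K=c["K"],T=c["cam_to_world"])
i2=camera("side");cv2.imwrite("pics/s5.png",i2[:,:,::-1])
print(s["clock"],s["eef_pos"],s["eef_rot"],s["finger_gap"],s["wrist_force"])
sc=get_calibration("side");p=s["eef_pos"];P=np.array([566,289.5,85])
print("side bottom,port",proj(sc,p-[0,0,73]),proj(sc,P))
print("wrist bottom,port",proj(c,p-[0,0,73]),proj(c,P))
a=cv2.resize(i2[135:215,255:335],(400,400),interpolation=cv2.INTER_CUBIC); w=cv2.resize(im[180:280,270:370],(400,400),interpolation=cv2.INTER_CUBIC)
cv2.imwrite("pics/c5.png",np.hstack([a,w])[:,:,::-1])
E
```

```text
7.75 [567.97 285.65 190.42] [ 3.14 -0.    1.8 ] 14.617047234518514 [ 0.69 -0.5   0.  ]
side bottom,port [294.67 170.98] [293.85 183.6 ]
wrist bottom,port [318.45 236.82] [317.34 223.45]
```

View pics/c5.png

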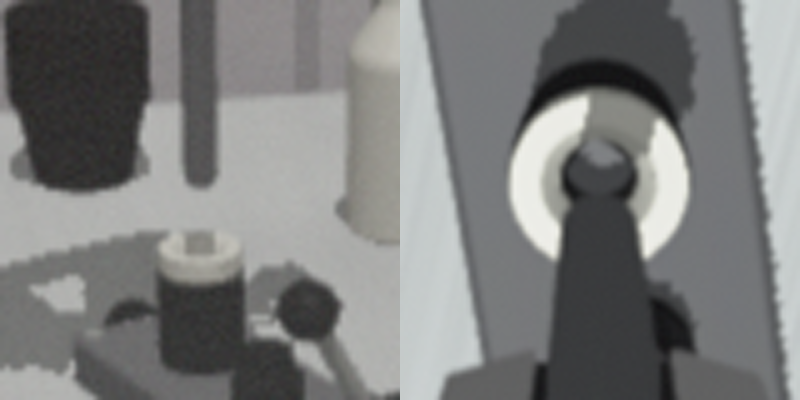

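Wrist view: ring centred at crop (600,180), tube end at column 600 with its rim at row ~198. Side view: tube and ring are both centred at column ~200. That leaves only the tool-x offset to work out.

```bash
python3 - <<'E'
from h import *
np.set_printoptions(precision=2,suppress=True)
f=np.load("w5.npz");c=dict(K=f["K"],cam_to_world=f["T"])
y=1.803;tx=np.array([np.cos(y),np.sin(y)]);ty=np.array([np.sin(y),-np.cos(y)])
tcp=np.array([567.97,285.65]); R=onz(c,(319.9,225),85)[:2]
for row in(228,229.3,230.5):
    B=onz(c,(320,row),117.4)[:2]
    print(row,(R-tcp)@tx,(R-tcp)@ty,(B-tcp)@tx-5.5,(B-tcp)@ty)
sc=get_calibration("side")
# side: ring centre & tube-end centre (rim row minus half-ellipse)
R=onz(sc,(295,184.4),85)[:2];B=onz(sc,(294.8,172.6-1),117.4)[:2];print("side",(R-tcp)@tx,(R-tcp)@ty,(B-tcp)@tx,(B-tcp)@ty)
E
```

```text
228 2.8143203662354868 1.2109962195476822 1.6490353919432374 1.2364295741867062
229.3 2.8143203662354868 1.2109962195476822 0.5998481095046904 1.235737035977379
230.5 2.8143203662354868 1.2109962195476822 -0.3702326028641423 1.235096713729159
side -1.4473844794212114 -0.5255990370701122 -3.714649108901286 -1.2732307812242134
```

Request:
{"fn": "arm_command", "kwargs": {
  "targets": [
    {"hand":-1,"x":0.002,"y":0,"z":0.01,"yaw":0},
    {"hand":-1,"x":0,"y":0,"z":0.01,"yaw":0},
    {"hand":-1,"x":0,"y":0,"z":0.008,"yaw":0},
    {"hand":-1,"x":0,"y":0,"z":0,"yaw":0},
    {"hand":-1,"x":0,"y":0,"z":0,"yaw":0}
  ]
}}

```text
clock: 8.35
eef_pos: [566.9, 287.4, 160.6]
eef_rot: [-3.141, 0.0, 1.803]
wrist_force: [0.2, 0.2, 0.5]
finger_gap: 14.3
finger_force: 60.0
```

Request:
{"fn": "arm_command", "kwargs": {
  "targets": [
    {"hand":-1,"x":0,"y":0,"z":0.002,"yaw":0},
    {"hand":-1,"x":0,"y":0,"z":0.002,"yaw":0},
    {"hand":-1,"x":0,"y":0,"z":0.002,"yaw":0},
    {"hand":-1,"x":0,"y":0,"z":0,"yaw":0}
  ]
}}

```text
clock: 8.75
eef_pos: [566.9, 287.4, 154.4]
eef_rot: [-3.141, 0.0, 1.803]
wrist_force: [-0.1, -0.9, -1.5]
finger_gap: 14.3
finger_force: 60.0
```

Request:
{"fn": "arm_command", "kwargs": {
  "targets": [
    {"hand":-1,"x":0,"y":0,"z":0.0015,"yaw":0},
    {"hand":-1,"x":0,"y":0,"z":0.0015,"yaw":0},
    {"hand":-1,"x":0,"y":0,"z":0.0015,"yaw":0},
    {"hand":-1,"x":0,"y":0,"z":0.0015,"yaw":0},
    {"hand":-1,"x":0,"y":0,"z":0,"yaw":0}
  ]
}}

```text
clock: 9.25
eef_pos: [566.9, 287.4, 148.5]
eef_rot: [-3.141, 0.0, 1.803]
wrist_force: [-0.2, -0.1, -0.5]
finger_gap: 14.6
finger_force: 60.0
```

Request:
{"fn": "arm_command", "kwargs": {
  "targets": [
    {"hand":-1,"x":0,"y":0,"z":0.001,"yaw":0},
    {"hand":-1,"x":0,"y":0,"z":0.001,"yaw":0},
    {"hand":-1,"x":0,"y":0,"z":0.001,"yaw":0},
    {"hand":-1,"x":0,"y":0,"z":0,"yaw":0}
  ]
}}

```text
clock: 9.65
eef_pos: [566.9, 287.4, 145.6]
eef_rot: [-3.141, 0.0, 1.803]
wrist_force: [0.0, 0.1, -0.7]
finger_gap: 14.4
finger_force: 60.0
```

In the bore with no side force. On through the seal.

Request:
{"fn": "arm_command", "kwargs": {
  "targets": [
    {"hand":-1,"x":0,"y":0,"z":0.001,"yaw":0},
    {"hand":-1,"x":0,"y":0,"z":0.001,"yaw":0},
    {"hand":-1,"x":0,"y":0,"z":0.001,"yaw":0}
  ]
}}

```text
clock: 9.95
eef_pos: [567.5, 287.7, 143.9]
eef_rot: [3.139, -0.0, 1.803]
wrist_force: [-0.6, 0.2, 9.4]
finger_gap: 14.5
finger_force: 60.0
```

Request:
{"fn": "arm_command", "kwargs": {
  "targets": [
    {"hand":-1,"x":0,"y":0,"z":0.001,"yaw":0},
    {"hand":-1,"x":0,"y":0,"z":0.001,"yaw":0},
    {"hand":-1,"x":0,"y":0,"z":0.001,"yaw":0}
  ]
}}

```text
clock: 10.25
eef_pos: [567.3, 287.6, 140.5]
eef_rot: [3.14, -0.0, 1.803]
wrist_force: [0.5, 0.1, 3.4]
finger_gap: 14.6
finger_force: 60.0
```

Request:
{"fn": "arm_command", "kwargs": {
  "targets": [
    {"hand":-1,"x":0,"y":0,"z":0.001,"yaw":0},
    {"hand":-1,"x":0,"y":0,"z":0.001,"yaw":0}
  ]
}}

```text
clock: 10.45
eef_pos: [567.1, 287.4, 137.8]
eef_rot: [3.141, -0.0, 1.803]
wrist_force: [0.2, 0.2, 3.0]
finger_gap: 14.2
finger_force: 60.0
```

Request:
{"fn": "arm_command", "kwargs": {
  "targets": [
    {"hand":-1,"x":0,"y":0,"z":0.0005,"yaw":0},
    {"hand":-1,"x":0,"y":0,"z":0.0005,"yaw":0},
    {"hand":-1,"x":0,"y":0,"z":0.0005,"yaw":0}
  ]
}}

```text
clock: 10.75
eef_pos: [567.0, 287.4, 136.2]
eef_rot: [-3.142, -0.0, 1.803]
wrist_force: [1.1, 0.6, 3.5]
finger_gap: 14.9
finger_force: 60.0
```

Request:
{"fn": "arm_command", "kwargs": {
  "targets": [
    {"hand":-1,"x":0,"y":0,"z":0.0005,"yaw":0},
    {"hand":-1,"x":0,"y":0,"z":0.0005,"yaw":0},
    {"hand":-1,"x":0,"y":0,"z":0.0005,"yaw":0}
  ]
}}

```text
clock: 11.05
eef_pos: [566.9, 287.4, 134.7]
eef_rot: [-3.142, 0.0, 1.803]
wrist_force: [0.4, 0.0, 2.8]
finger_gap: 14.3
finger_force: 60.0
```

Request:
{"fn": "arm_command", "kwargs": {
  "targets": [
    {"hand":-1,"x":0,"y":0,"z":0.0005,"yaw":0},
    {"hand":-1,"x":0,"y":0,"z":0.0005,"yaw":0},
    {"hand":-1,"x":0,"y":0,"z":0.0005,"yaw":0}
  ]
}}

```text
clock: 11.35
eef_pos: [567.0, 287.4, 133.2]
eef_rot: [-3.142, 0.0, 1.803]
wrist_force: [1.2, 0.0, 3.1]
finger_gap: 14.6
finger_force: 60.0
```

Request:
{"fn": "arm_command", "kwargs": {
  "targets": [
    {"hand":-1,"x":0,"y":0,"z":0.0005,"yaw":0},
    {"hand":-1,"x":0,"y":0,"z":0.0005,"yaw":0},
    {"hand":-1,"x":0,"y":0,"z":0.0005,"yaw":0}
  ]
}}

```text
clock: 11.65
eef_pos: [567.0, 287.4, 131.7]
eef_rot: [3.142, 0.0, 1.803]
wrist_force: [-0.0, -0.3, 3.3]
finger_gap: 14.4
finger_force: 60.0
```

Request:
{"fn": "arm_command", "kwargs": {
  "targets": [
    {"hand":-1,"x":0,"y":0,"z":0.0005,"yaw":0},
    {"hand":-1,"x":0,"y":0,"z":0.0005,"yaw":0},
    {"hand":-1,"x":0,"y":0,"z":0.0005,"yaw":0}
  ]
}}

```text
clock: 11.95
eef_pos: [567.0, 287.4, 130.2]
eef_rot: [3.142, -0.0, 1.803]
wrist_force: [-0.1, -0.3, 2.8]
finger_gap: 14.4
finger_force: 60.0
```

Request:
{"fn": "arm_command", "kwargs": {
  "targets": [
    {"hand":-1,"x":0,"y":0,"z":0.0005,"yaw":0},
    {"hand":-1,"x":0,"y":0,"z":0.0005,"yaw":0},
    {"hand":-1,"x":0,"y":0,"z":0.0005,"yaw":0}
  ]
}}

```text
clock: 12.25
eef_pos: [567.1, 287.5, 129.0]
eef_rot: [3.141, -0.0, 1.803]
wrist_force: [-0.5, -0.5, 6.4]
finger_gap: 14.5
finger_force: 60.0
```

Force is starting to rise; finer steps now.

Request:
{"fn": "arm_command", "kwargs": {
  "targets": [
    {"hand":-1,"x":0,"y":0,"z":0.0003,"yaw":0},
    {"hand":-1,"x":0,"y":0,"z":0.0003,"yaw":0}
  ]
}}

```text
clock: 12.45
eef_pos: [567.3, 287.6, 129.0]
eef_rot: [3.14, -0.0, 1.803]
wrist_force: [-1.0, -0.2, 9.6]
finger_gap: 14.6
finger_force: 60.0
```

Request:
{"fn": "arm_command", "kwargs": {
  "targets": [
    {"hand":-1,"x":0,"y":0,"z":0.0004,"yaw":0},
    {"hand":-1,"x":0,"y":0,"z":0.0004,"yaw":0},
    {"hand":-1,"x":0,"y":0,"z":0,"yaw":0}
  ]
}}

```text
clock: 12.75
eef_pos: [567.6, 287.7, 129.0]
eef_rot: [3.139, -0.001, 1.803]
wrist_force: [0.0, 0.9, 13.1]
finger_gap: 14.4
finger_force: 60.1
```

Firm hard stop at z = 129.0 with 13 N. Hold briefly, relieve slightly, open and rise.

Request:
{"fn": "arm_command", "kwargs": {
  "targets": [
    {"hand":-1,"x":0,"y":0,"z":0,"yaw":0},
    {"hand":-1,"x":0,"y":0,"z":0,"yaw":0},
    {"hand":-1,"x":0,"y":0,"z":-0.0007,"yaw":0},
    {"hand":1,"x":0,"y":0,"z":0,"yaw":0},
    {"hand":1,"x":0,"y":0,"z":0,"yaw":0},
    {"hand":1,"x":0,"y":0,"z":0,"yaw":0},
    {"hand":1,"x":0,"y":0,"z":0,"yaw":0},
    {"hand":1,"x":0,"y":0,"z":0,"yaw":0},
    {"hand":1,"x":0,"y":0,"z":0,"yaw":0}
  ]
}}

```text
clock: 13.65
eef_pos: [566.9, 287.4, 127.9]
eef_rot: [-3.141, 0.0, 1.803]
wrist_force: [0.5, 1.0, -0.8]
finger_gap: 58.9
finger_force: 0.0
```

Request:
{"fn": "arm_command", "kwargs": {
  "targets": [
    {"hand":1,"x":0,"y":0,"z":-0.01,"yaw":0},
    {"hand":1,"x":0,"y":0,"z":-0.02,"yaw":0},
    {"hand":1,"x":0,"y":0,"z":-0.03,"yaw":0},
    {"hand":1,"x":0,"y":0,"z":-0.04,"yaw":0},
    {"hand":1,"x":0,"y":0,"z":-0.03,"yaw":0},
    {"hand":1,"x":0,"y":0,"z":0,"yaw":0},
    {"hand":1,"x":0,"y":0,"z":0,"yaw":0}
  ]
}}

```text
clock: 14.35
eef_pos: [567.0, 287.4, 258.6]
eef_rot: [3.141, -0.0, 1.803]
wrist_force: [-1.3, 0.9, -0.6]
finger_gap: 93.6
finger_force: 0.0
```

```bash
python3 - <<'E'
from h import *
np.set_printoptions(precision=2,suppress=True)
s=manip.read_state();c=get_calibration("wrist");im=camera("wrist");i2=camera("side")
np.savez("w6.npz",K=c["K"],T=c["cam_to_world"])
print(s["clock"],s["eef_pos"],s["eef_rot"],s["finger_gap"],s["wrist_force"])
sc=get_calibration("side");P=np.array([567,289.5,85])
d=np.array([.29,-.957,0]);q=P+145*d-39*np.array([.957,.29,0]);q[2]=114
print("knob est",q,proj(sc,q),proj(c,q),"tip should",proj(sc,P+[0,0,104]))
a=cv2.resize(i2[120:240,240:360],(400,400),interpolation=cv2.INTER_CUBIC); w=cv2.resize(im,(400,300))
w=np.vstack([w,np.zeros((100,400,3),np.uint8)])
cv2.imwrite("pics/c6.png",np.hstack([a,w])[:,:,::-1])
E
```

```text
14.35 [566.97 287.41 258.58] [ 3.14 -0.    1.8 ] 93.56603555290808 [-1.28  0.93 -0.61]
knob est [571.73 139.43 114.  ] [309.   197.74] [291.56 352.37] tip should [293.27 139.88]
```

View pics/c6.png

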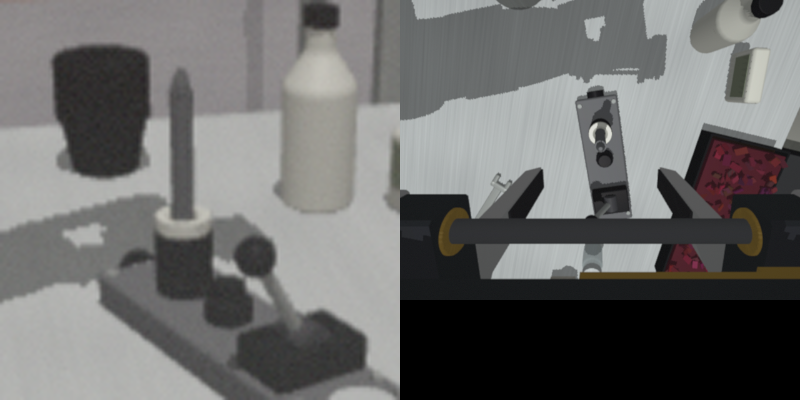

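The riser stands upright in the collet. The knob is at side crop (256,256), full (316.8,196.8). I'll locate it with the side and top rays.

```bash
python3 - <<'E'
from h import *
np.set_printoptions(precision=1,suppress=True)
t=get_calibration("top");s=get_calibration("side")
for p in((236.9,220.3),(237,217)):
    o1,d1=ray(t,p);o2,d2=ray(s,(316.8,196.8))
    k=np.linalg.lstsq(np.c_[d1,-d2],o2-o1,rcond=None)[0];a=o1+k[0]*d1;b=o2+k[1]*d2;print(a,b,np.linalg.norm(a-b))
im=cv2.imread("pics/top0.png");R=[]
# plinth axis from plinth corner screws / port-plug; grey plinth mask
g=im[185:275,130:280].astype(int).max(axis=2);m=((g<120)).astype(np.uint8)
cs,_=cv2.findContours(cv2.morphologyEx(m,cv2.MORPH_OPEN,np.ones((9,9))),0,1);k=max(cs,key=cv2.contourArea)
r=cv2.minAreaRect(k);B=cv2.boxPoints(r)+[130,185];P=np.array([onz(t,q,28) for q in B]);print(P,P.mean(0));print(np.linalg.norm(P[0]-P[1]),np.linalg.norm(P[1]-P[2]))
st=manip.read_state()["eef_pos"];print(st)
E
```

```text
[588.6 138.7 115. ] [587.7 138.9 114.9] 0.8966822041277026
[595.  138.8 115.8] [587.9 139.7 114.5] 7.2053001847031375
[[575.5 374.2  28. ]
 [683.1 106.5  28. ]
 [602.6  74.7  28. ]
 [497.2 340.   28. ]] [589.6 223.8  28. ]
288.4966070360622 86.49120881843258
[566.6 287.2 256.9]
```

Plinth edges and the knob's triangulated spot agree: knob at about (588,139,115), swing direction (0.93,0.37). I'll shut the gripper, turn 0.15 rad to align with the swing, and come down behind the knob.

Request:
{"fn": "arm_command", "kwargs": {
  "targets": [
    {"hand":-1,"x":0,"y":0,"z":0,"yaw":-0.149},
    {"hand":-1,"x":-0.036,"y":-0.021,"z":0,"yaw":0},
    {"hand":-1,"x":-0.036,"y":-0.021,"z":0,"yaw":0},
    {"hand":-1,"x":-0.036,"y":-0.021,"z":0,"yaw":0},
    {"hand":-1,"x":-0.037,"y":-0.022,"z":0,"yaw":0},
    {"hand":-1,"x":0,"y":0,"z":0,"yaw":0},
    {"hand":-1,"x":0,"y":0,"z":0,"yaw":0},
    {"hand":-1,"x":0,"y":0,"z":0.04,"yaw":0},
    {"hand":-1,"x":0,"y":0,"z":0.04,"yaw":0},
    {"hand":-1,"x":0,"y":0,"z":0,"yaw":0}
  ],
  "newtons": 20
}}

```text
clock: 15.45
eef_pos: [539.5, 122.0, 172.8]
eef_rot: [-3.132, -0.002, 1.953]
wrist_force: [-0.1, -0.3, 0.7]
finger_gap: 17.5
finger_force: 0.0
```

Request:
{"fn": "arm_command", "kwargs": {
  "targets": [
    {"hand":-1,"x":0,"y":0,"z":0.04,"yaw":0},
    {"hand":-1,"x":0,"y":0,"z":0.037,"yaw":0},
    {"hand":-1,"x":0,"y":0,"z":0,"yaw":0},
    {"hand":-1,"x":0,"y":0,"z":0,"yaw":0}
  ]
}}

```text
clock: 15.85
eef_pos: [542.8, 121.9, 103.0]
eef_rot: [3.141, 0.0, 1.952]
wrist_force: [-0.0, 0.3, 0.1]
finger_gap: 0.1
finger_force: 0.0
```

Request:
{"fn": "arm_command", "kwargs": {
  "targets": [
    {"hand":-1,"x":0,"y":0.01,"z":0,"yaw":0},
    {"hand":-1,"x":0,"y":0.01,"z":0,"yaw":0},
    {"hand":-1,"x":0,"y":0.006,"z":0,"yaw":0},
    {"hand":-1,"x":0,"y":0.006,"z":0,"yaw":0},
    {"hand":-1,"x":0,"y":0.006,"z":0,"yaw":0}
  ]
}}

```text
clock: 16.35
eef_pos: [577.8, 135.5, 101.2]
eef_rot: [3.142, 0.0, 1.952]
wrist_force: [-0.2, 0.3, 0.3]
finger_gap: 0.7
finger_force: 0.0
```

Request:
{"fn": "arm_command", "kwargs": {
  "targets": [
    {"hand":-1,"x":0,"y":0.006,"z":0,"yaw":0},
    {"hand":-1,"x":0,"y":0.006,"z":0,"yaw":0},
    {"hand":-1,"x":0,"y":0.006,"z":0,"yaw":0},
    {"hand":-1,"x":0,"y":0.006,"z":0,"yaw":0},
    {"hand":-1,"x":0,"y":0.006,"z":0,"yaw":0},
    {"hand":-1,"x":0,"y":0.006,"z":0,"yaw":0}
  ]
}}

```text
clock: 16.95
eef_pos: [611.1, 148.9, 101.0]
eef_rot: [-3.142, 0.0, 1.952]
wrist_force: [-0.7, 0.1, 0.6]
finger_gap: 0.4
finger_force: 0.0
```

Request:
{"fn": "arm_command", "kwargs": {
  "targets": [
    {"hand":-1,"x":0,"y":0.005,"z":0,"yaw":0},
    {"hand":-1,"x":0,"y":0.005,"z":0,"yaw":0},
    {"hand":-1,"x":0,"y":0.004,"z":0,"yaw":0},
    {"hand":-1,"x":0,"y":0.003,"z":0,"yaw":0}
  ]
}}

```text
clock: 17.35
eef_pos: [626.7, 155.2, 101.0]
eef_rot: [-3.141, -0.0, 1.952]
wrist_force: [0.1, -0.4, 0.9]
finger_gap: 0.5
finger_force: 0.0
```

```bash
python3 - <<'E'
from h import *
i2=camera("side");cv2.imwrite("pics/c7.png",cv2.resize(i2[120:240,240:400],(640,480),interpolation=cv2.INTER_CUBIC)[:,:,::-1])
print(proj(get_calibration("side"),(657,169.5,114)))
E
```

```text
[345.62378504 188.70795962]
```

View pics/c7.png

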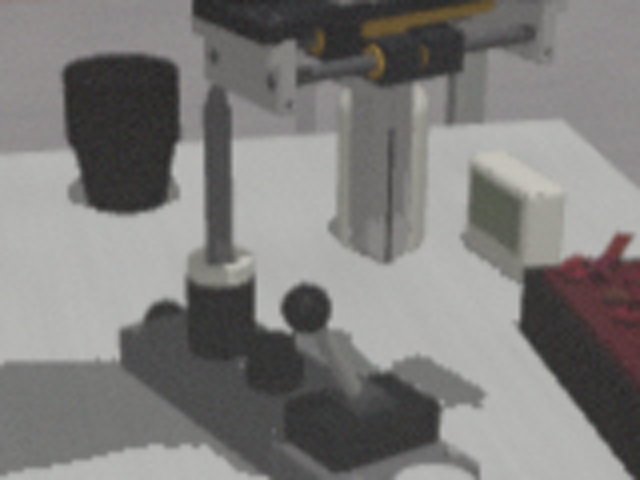

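The knob has not moved (still at crop (306,307)), while the fingers, tip at crop (388,260), are beyond it. I'll find out why before doing anything else.

```bash
python3 - <<'E'
from h import *
np.set_printoptions(precision=1,suppress=True)
s=get_calibration("side");t=get_calibration("top")
st=manip.read_state()["eef_pos"];print(st,"TCP side",proj(s,st),"top",proj(t,st))
for z in(101,114,125,140): print(z,onz(s,(316.5,196.8),z),onz(s,(337,185),z))
im=camera("top");cv2.imwrite("pics/t8.png",cv2.resize(im[180:280,130:290],(800,500),interpolation=cv2.INTER_CUBIC)[:,:,::-1])
print("port side",proj(s,(567,289.5,85)), "fingers under camera",proj(t,st))
E
```

```text
[626.9 155.2 101. ] TCP side [333.4 198.2] top [230.3 202.3]
101 [593.9 169.5 101. ] [652.7 223.4 101. ]
114 [587.6 140.9 114. ] [644.3 193.  114. ]
125 [582.2 116.7 125. ] [637.2 167.2 125. ]
140 [574.9  83.7 140. ] [627.5 132.  140. ]
port side [294.3 183.6] fingers under camera [230.3 202.3]
```

View pics/t8.png

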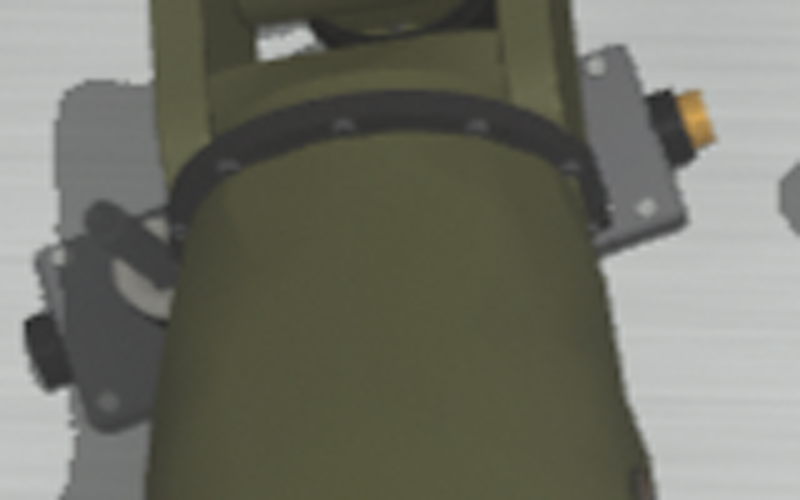

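The side view puts the visible fingertips near z ≈ 130, well above the reported TCP at z = 101, so they passed over the knob. The riser bottom's ring is still in view. I'll go back with clearance, come down lower (TCP 72) and push again.

Request:
{"fn": "arm_command", "kwargs": {
  "targets": [
    {"hand":-1,"x":0,"y":0,"z":-0.02,"yaw":0},
    {"hand":-1,"x":0,"y":0,"z":-0.02,"yaw":0},
    {"hand":-1,"x":0,"y":-0.03,"z":0,"yaw":0},
    {"hand":-1,"x":0,"y":-0.03,"z":0,"yaw":0},
    {"hand":-1,"x":0,"y":-0.03,"z":0,"yaw":0},
    {"hand":-1,"x":0,"y":-0.005,"z":0,"yaw":0},
    {"hand":-1,"x":0,"y":0,"z":0,"yaw":0},
    {"hand":-1,"x":0,"y":0,"z":0.035,"yaw":0},
    {"hand":-1,"x":0,"y":0,"z":0.034,"yaw":0},
    {"hand":-1,"x":0,"y":0,"z":0,"yaw":0}
  ]
}}

```text
clock: 18.45
eef_pos: [536.7, 119.6, 68.1]
eef_rot: [-3.135, -0.002, 1.952]
wrist_force: [-0.4, -0.6, 0.5]
finger_gap: 0.4
finger_force: 0.0
```

Request:
{"fn": "arm_command", "kwargs": {
  "targets": [
    {"hand":-1,"x":0,"y":0,"z":0,"yaw":0},
    {"hand":-1,"x":0,"y":0.01,"z":0,"yaw":0},
    {"hand":-1,"x":0,"y":0.01,"z":0,"yaw":0},
    {"hand":-1,"x":0,"y":0.006,"z":0,"yaw":0},
    {"hand":-1,"x":0,"y":0.006,"z":0,"yaw":0},
    {"hand":-1,"x":0,"y":0.006,"z":0,"yaw":0}
  ]
}}

```text
clock: 19.05
eef_pos: [574.0, 134.0, 72.2]
eef_rot: [-3.142, 0.0, 1.952]
wrist_force: [-2.1, 0.4, 0.9]
finger_gap: 0.4
finger_force: 0.9
```

```bash
python3 - <<'E'
from h import *
i2=camera("side");cv2.imwrite("pics/c9.png",cv2.resize(i2[120:240,240:400],(640,480),interpolation=cv2.INTER_CUBIC)[:,:,::-1])
s=manip.read_state();print(s["eef_pos"],s["wrist_force"])
E
```

```text
[574.57283857 134.24944019  72.16114261] [ 0.35814318 -0.18568601  0.05171783]
```

View pics/c9.png

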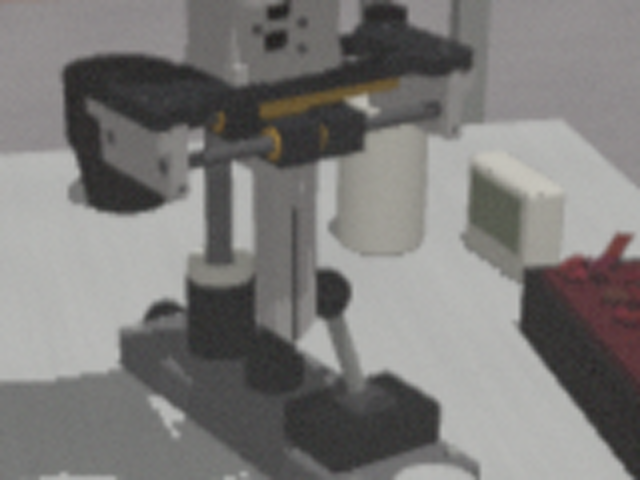

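Now the fingers are pushing the knob, which has moved to crop (332,292). Continuing.

Request:
{"fn": "arm_command", "kwargs": {
  "targets": [
    {"hand":-1,"x":0,"y":0.006,"z":0,"yaw":0},
    {"hand":-1,"x":0,"y":0.006,"z":0,"yaw":0},
    {"hand":-1,"x":0,"y":0.006,"z":0,"yaw":0},
    {"hand":-1,"x":0,"y":0.006,"z":0,"yaw":0},
    {"hand":-1,"x":0,"y":0.006,"z":0,"yaw":0},
    {"hand":-1,"x":0,"y":0.006,"z":0,"yaw":0},
    {"hand":-1,"x":0,"y":0.006,"z":0,"yaw":0},
    {"hand":-1,"x":0,"y":0.006,"z":0,"yaw":0},
    {"hand":-1,"x":0,"y":0.006,"z":0,"yaw":0}
  ]
}}

```text
clock: 20.0
eef_pos: [624.0, 154.1, 71.8]
eef_rot: [-3.141, -0.0, 1.952]
wrist_force: [-1.1, -0.0, -1.3]
finger_gap: 0.3
finger_force: 0.5
```

Request:
{"fn": "arm_command", "kwargs": {
  "targets": [
    {"hand":-1,"x":0,"y":0.002,"z":0,"yaw":0},
    {"hand":-1,"x":0,"y":0.002,"z":0,"yaw":0}
  ]
}}

```text
clock: 20.2
eef_pos: [627.4, 155.5, 71.8]
eef_rot: [-3.141, -0.0, 1.952]
wrist_force: [-1.0, -0.8, -0.2]
finger_gap: 0.6
finger_force: 0.5
```

Request:
{"fn": "arm_command", "kwargs": {
  "targets": [
    {"hand":-1,"x":0,"y":0.0015,"z":0,"yaw":0},
    {"hand":-1,"x":0,"y":0.001,"z":0,"yaw":0}
  ]
}}

```text
clock: 20.4
eef_pos: [629.7, 156.3, 72.1]
eef_rot: [-3.142, 0.0, 1.952]
wrist_force: [-0.3, -0.5, -0.7]
finger_gap: 0.6
finger_force: 0.5
```

Request:
{"fn": "arm_command", "kwargs": {
  "targets": [
    {"hand":-1,"x":0,"y":0.0015,"z":0,"yaw":0},
    {"hand":-1,"x":0,"y":0.0015,"z":0,"yaw":0}
  ]
}}

```text
clock: 20.6
eef_pos: [632.6, 157.4, 72.1]
eef_rot: [3.142, 0.0, 1.952]
wrist_force: [-1.7, 0.2, -0.6]
finger_gap: 0.5
finger_force: 0.5
```

Request:
{"fn": "arm_command", "kwargs": {
  "targets": [
    {"hand":-1,"x":0,"y":0.001,"z":0,"yaw":0},
    {"hand":-1,"x":0,"y":0.001,"z":0,"yaw":0}
  ]
}}

```text
clock: 20.8
eef_pos: [633.8, 158.0, 71.9]
eef_rot: [-3.14, -0.0, 1.952]
wrist_force: [-9.5, -3.7, 3.1]
finger_gap: 0.6
finger_force: 5.2
```

```bash
python3 - <<'E'
from h import *
i2=camera("side");cv2.imwrite("pics/c10.png",cv2.resize(i2[120:240,240:400],(640,480),interpolation=cv2.INTER_CUBIC)[:,:,::-1])
s=manip.read_state();print(s["eef_pos"],s["wrist_force"],s["finger_force"])
# dark ball blob near expected end (345.6,188.7)
E
```

```text
[633.69632319 157.91886412  71.92450694] [-7.2661177  -2.22076503  2.05271782] 3.8553933799266815
```

The stop was felt (10 N) exactly where the geometry predicts. Back off, rise clear and check numerically.

Request:
{"fn": "arm_command", "kwargs": {
  "targets": [
    {"hand":-1,"x":0,"y":-0.01,"z":0,"yaw":0},
    {"hand":-1,"x":0,"y":-0.02,"z":0,"yaw":0},
    {"hand":-1,"x":0,"y":-0.02,"z":0,"yaw":0},
    {"hand":-1,"x":0,"y":0,"z":-0.03,"yaw":0},
    {"hand":-1,"x":0,"y":0,"z":-0.045,"yaw":0},
    {"hand":-1,"x":0,"y":0,"z":-0.045,"yaw":0},
    {"hand":-1,"x":0,"y":0,"z":-0.045,"yaw":0},
    {"hand":-1,"x":0,"y":0,"z":-0.03,"yaw":0},
    {"hand":-1,"x":0,"y":0,"z":0,"yaw":0},
    {"hand":-1,"x":0,"y":0,"z":0,"yaw":0}
  ]
}}

```text
clock: 21.85
eef_pos: [588.0, 139.7, 267.0]
eef_rot: [3.141, 0.0, 1.952]
wrist_force: [-0.5, 0.0, -0.5]
finger_gap: 0.4
finger_force: 0.0
```

```bash
python3 - <<'E'
from h import *
i2=camera("side");cv2.imwrite("pics/s11.png",i2[:,:,::-1])
s=manip.read_state();print(s["clock"],s["eef_pos"],s["wrist_force"])
def knob(f):
    g=cv2.imread(f).max(axis=2)[175:215,305:365]; m=cv2.morphologyEx((g<70).astype(np.uint8),cv2.MORPH_OPEN,cv2.getStructuringElement(2,(7,7)))
    n,_,st,ce=cv2.connectedComponentsWithStats(m); return [(st[i,4],(ce[i]+[305,175]).round(1)) for i in range(1,n)]
print("start",knob("pics/s5.png"));print("now",knob("pics/s11.png"),"expected",proj(get_calibration("side"),(657,169.5,114)))
# riser tip in side: first dark rows near column 293
for f in("pics/s11.png",):
    g=cv2.imread(f).max(axis=2); print(g[132:156:2,290:300])
# bystanders: difference to first picture
d=cv2.absdiff(cv2.imread("pics/side0.png"),i2[:,:,::-1]).max(axis=2)
for n,(x0,x1,y0,y1) in dict(disc_short_jar=(325,380,235,330)).items(): print(n,(d[y0:y1,x0:x1]>40).sum())
E
```

```text
21.9 [587.73323731 139.55656594 265.97634625] [-0.03314171  0.02383564 -0.32416319]
start [(np.int32(89), array([316. , 196.6])), (np.int32(99), array([309.2, 209.6]))]
now [(np.int32(78), array([345.7, 189.5])), (np.int32(114), array([309.4, 209.1]))] expected [345.62378504 188.70795962]
[[143 145 142 143 144 144 143 141 144 143]
 [142 141 143 142 143 142 144 143 141 143]
 [143 141 141 141 144 142 141 140 140 140]
 [141 144 143 142 141 141 142 143 143 141]
 [141 142 135 112 108 120 139 140 141 140]
 [139 135 102  76  76  83 119 138 139 141]
 [138 119  81  77  79  77  94 136 141 141]
 [127  85  75  76  76  72  80 111 135 139]
 [121  81  72  74  78  74  76  88 133 142]
 [120  81  74  78  71  75  74  89 135 140]
 [129  83  74  75  71  76  78  89 135 139]
 [136  83  75  76  75  77  75  91 143 148]]
disc_short_jar 0
```

The knob is at its open-stop position. The riser is upright with its tip at the right height, the bystanders haven't moved, and the robot is clear. Handing in.

```bash
python3 -c "
from cell import manip
print(manip.sign_off())"
```

```text
the job is handed in; nothing more can be done
None
```

The misting riser is bottomed in the collet (hard stop felt, about 13 N push) and released, the valve lever is open against its stop, the other risers and the jar haven't moved, and the job is handed in at about 22 s with no verdict returned; I viewed 12 pictures, two over the limit of 10.

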